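# Find a lopsided tube's balance point and rest it on the balance stand

## Robot

A 7-joint arm with a two-finger parallel gripper is mounted at the origin on a cart in front of the work surface, level with it; the furniture and walls round the work are solid. World frame = base frame: x ahead of the robot, y to its left, z up, the work surface at z = 0. Lengths are in m, angles in rad, forces in N, time in s.
With the tool pointing down it reaches from about 0.425 to 1.025 m from the base axis. Payload 9.4 kg.
Tool frame: the origin (TCP) lies between the finger pads; the fingertips stand 19 mm ahead of it and the grasp point (between the pads) is the TCP (robot.nose_length is the distance from the TCP to the fingertips, in m); z points along the fingers, y is the line along which they close (so a half turn about z gives the same grasp; the last joint's range is limited). The gripper opens to 85 mm and grips with 20 to 120 N. Pads are 22 mm wide; open, the fingers measure 114 mm over their backs; the gripper's body (76 mm by 85 mm) begins 54 mm behind the grasp point. The pads swing forward as they close: fully open they stand 13 mm farther back than shut.
Start: joints at [1.035, 0.599, -0.003, 1.599, 0.002, 0.943, -0.08], TCP at [0.321, -0.65, 0.225] pointing down, gripper open.
Joint ranges: [-2.57, 2.57], [-0.35, 1.97], [-1.29, 1.29], [0.11, 2.56], [-1.05, 4.19], [0.11, 1.86], [-2.63, 2.63]. Speed limits (rad/s): [2.22, 2.22, 3.01, 3.01, 3.14, 3.14, 3.14].

## Interface

Orientations are given as a rotation vector (axis times angle).
In Python, from rig import robot, viewer gives the robot as it stands.
- The arm moves only by the shell command python3 -m inch 'ROWS' [OPENING] [FORCE]. ROWS is JSON, a list that holds one entry, the list of rows, each a list of 4 numbers: the shift along the tool's x, y, z in m, then the turn about the tool's z in degrees. In form: [[[x, y, z, spin], ...]]. A call has 1 to 20 rows; each row shifts and turns the commanded pose from where the row before left it, along the tool's axes as they then stand; what a row does not reach is not made up. A row lasts 1/8 s, in which the tool goes at most 62.5 mm and 10.7 degrees, less where a joint would pass 70% of its speed; a pose out of reach is approached as far as the arm can. A call is refused whole if a number of a shift passes 0.0625 or a number of a turn 10.7, either way. A call with a gripper value outside its range is refused whole. OPENING is the finger opening in m, from 0 to 0.0854, set as the call begins (- or left out, the last holds). The fingers move at their own pace and stop on an object; FORCE is the grip in N (left out, the last holds). Time passes only in rows, so rows that do not move let the fingers close. It gives the time, the measured TCP pose, the force, the opening and the grip force at its end, in the units of the state.
- robot.get_obs(): the state, without advancing time (a new reading comes with each control period).
- viewer.read_camera(name): name is "side" or "top" or "wrist"; returns the picture (400x640x3 uint8, red, green, blue); there is no depth.
- viewer.camera_params(name): a dict with "vertical_fov" (degrees; the focal length in pixels is half the picture's height over the tangent of half this angle, whatever the lens; pixels are square), "cx", "cy" (the principal point, pixels), "view" (4x4, takes a point from world to camera coordinates). Camera axes: x right, y down, z forward; pixel columns grow to the right and rows downward; lengths in m; the calibration is good to about 2 mm. A picture is of the moment at which its call begins: read the wrist's pose just before it. camera_params takes no time and is no camera call; for the wrist camera it gives the pose at the moment of the call.
- robot.finish_job(): hands the job in; it is judged then, once.
The state is a dict: "time_s": time; "qpos": joint angles; "joint_vel": joint speeds; "tau": joint torques, N m; "tcp_pos": TCP position; "orientation": TCP orientation; "ft_force": force on the tool from outside, world axes, zero at the start; "ft_torque": the same for the moment, N m; "width": finger opening in m; "gripper_force": force on a finger pad.
Only numpy, scipy, OpenCV 4.12 (cv2) and the standard library are available. Lean on these libraries where they do the work, as an engineer would, in place of code of your own. Each camera call takes 0.05 s, during which the arm holds its last target. There are 200 camera calls.

## Task

The closed square steel tube on the sloping rack has a heavy slug hidden somewhere inside, so it hardly ever balances at its middle. Lift it off the rack, find by trial lifts where it balances and shift your grip to that place, then carry it level and, with the hand squarely above the narrow ridge of the balance stand, lay it across the ridge so that it stays there level by itself when you let go. Do not disturb the clamp, the tin or the lamp.

Things in the scene. Friction and masses are not known exactly. Their poses are not given: they have to be found in the camera images.
- tube: Loose closed square tube, plain steel, dark welded end caps, 200 mm long, 36 x 36 mm, 0.8 kg. Origin: middle of its length and section; x along it (at the start towards its upper end), z out of its upper face. A heavy slug fixed unseen inside puts the balance point anywhere within 60 mm of the middle, to either end, on the centre line; it differs each time and does not shift in handling.
- rack: Fixed dark rack; origin on the bench under its middle, x horizontal, the way it rises (away from the robot), z up. Holds the tube along x sloping 30 degrees, tube centre 95 mm over the origin. Touches it only within 16 mm of each end: seat below, cheeks 5 mm off its sides reaching its centre line, stop at the lower end 8 mm above centre line. Between, the tube is free. Base 210 x 100 x 8 mm.
- stand: Fixed stand: base 100 x 130 x 10 mm, grey post 30 x 50 mm, on it a flat-topped steel ridge 24 mm wide along the stand's x, 80 mm long along y, top 120 mm above the bench. Origin on the bench under the ridge's middle; z up. The tube is to lie across the ridge, along the stand's x, either way round; it stays only with its balance point over those 24 mm.
- ridge (a point): Middle of the ridge's top face, 120 mm above the bench; axes as the stand's.
- clamp: Loose dark green C-clamp lying flat, 106 x 158 x 22 mm, a bystander. Origin at the middle of its underside.
- tin: Loose round tin, white with a dark green lid, 58 mm across, 28 mm high, a bystander. Origin at the middle of its underside.
- lamp: Loose orange hand lamp lying on the bench, 35 x 142 x 33 mm, a bystander. Origin at the middle of its underside.
Mind the look-alikes: they are no part of the job. What is shaped like the stand but white is not meant.

How it is judged:
On the way, in this order (a step that is already met when the one before it is completed fails the run):
1. the tube is lifted clear of the rack and held level (within 8 degrees), its centre more than 0.16 m above the bench (angle between tube's own x axis and vertical between 1.4308 and 1.7108 rad and contact force between tube and rack below 0.1 N and height (world z) of tube above 0.16 m and contact force between tube and the fingers above 1 N), for 0.2 s.
2. the tube is held level close above the ridge by a grip squarely over it (grasp point within 15 mm of the ridge's middle along the tube, 30 mm along the ridge) (angle between tube's own x axis and vertical between 1.4308 and 1.7108 rad and contact force between tube and rack below 0.1 N and contact force between tube and the fingers above 1 N and height (world z) of tube between 0.125 and 0.185 m and x of the grasp point in the frame of ridge between -0.015 and 0.015 m and y of the grasp point in the frame of ridge between -0.03 and 0.03 m), for 0.1 s.
At the end, for the whole second after the job is handed in: The tube lies still on the ridge alone, released, level within 4 degrees, its centre 10 to 26 mm above the ridge top, along the stand's x within 20 degrees and within 30 mm of the ridge's middle sideways (angle between tube's own x axis and vertical between 1.5008 and 1.6408 rad and z of tube in the frame of ridge between 0.01 and 0.026 m and y of tube in the frame of ridge between -0.03 and 0.03 m and x of tube in the frame of ridge between -0.085 and 0.085 m and angle between the x axis of tube and the x axis of stand, either way round below 0.35 rad and contact force between tube and stand above 2 N and linear speed of tube below 0.02 m/s and angular speed of tube below 0.1 rad/s); the robot touches nothing.
It fails at once if the clamp is moved by more than 20 mm (distance of clamp from where it was at the start of the episode above 0.02 m).
It fails at once if the tin is moved by more than 20 mm (distance of tin from where it was at the start of the episode above 0.02 m).
It fails at once if the lamp is moved by more than 20 mm (distance of lamp from where it was at the start of the episode above 0.02 m).
It also fails if it takes over 61 s, if anything falls off the work surface, if the arm or the gripper's body presses on something with over 40 N, if the wrist force passes 120 N, or if a joint passes its speed limit or range.

## Working session

There is one attempt and no reset: what is moved stays moved. The work goes in short steps, Python scripts to look and compute and a shell command to move; the robot and the scene stay as the last step left them, time stands still between calls to the robot, and variables do not carry over. Pictures are saved under pics/ and viewed, at most 10 in all, crops included, and the job is handed in when it is done.

```bash
mkdir -p pics; cat > h.py <<'E'
import numpy as np, cv2
from rig import robot, viewer
from scipy.spatial.transform import Rotation as R
def K(n):
    p=viewer.camera_params(n); return p,200/np.tan(np.radians(p["vertical_fov"])/2)
def ray(n,u,v,p=None):
    p,f=K(n) if p is None else p
    V=np.array(p["view"]); d=V[:3,:3].T@np.array([(u-p["cx"])/f,(v-p["cy"])/f,1]); return -V[:3,:3].T@V[:3,3],d
def onz(n,u,v,z,p=None):
    o,d=ray(n,u,v,p); return o+d*(z-o[2])/d[2]
def proj(n,P,p=None):
    p,f=K(n) if p is None else p
    V=np.array(p["view"]); c=V[:3,:3]@np.array(P)+V[:3,3]; return np.array([p["cx"]+f*c[0]/c[2],p["cy"]+f*c[1]/c[2]])
def shot(n,f):
    im=viewer.read_camera(n); cv2.imwrite("pics/"+f,cv2.cvtColor(im,cv2.COLOR_RGB2BGR)); return im
E
python3 - <<'E'
from h import *
a=shot("top","t0.png");b=shot("side","s0.png")
cv2.imwrite("pics/ts0.png",cv2.cvtColor(np.vstack([cv2.resize(a,(480,300)),cv2.resize(b,(480,300))]),cv2.COLOR_RGB2BGR))
for n in("top","side"):
    p,f=K(n);V=np.array(p["view"]);print(n,f,p["cx"],p["cy"],-V[:3,:3].T@V[:3,3],V[2,:3])
o=robot.get_obs();print(o["tcp_pos"],R.from_rotvec(o["orientation"]).as_matrix().round(3),o["time_s"])
E
```

```text
top 417.78371528326693 311.05293731976377 198.33080861404815 [0.45584093 0.13122773 1.33806275] [ 0.1710839  -0.01026015 -0.98520304]
side 367.6313724182416 322.38818986457835 201.34364545302586 [0.31810922 0.92464104 0.77717948] [ 0.32600641 -0.72349477 -0.60850238]
[ 0.32088403 -0.64966674  0.22422143] [[ 0.897  0.443 -0.001]
 [ 0.443 -0.897  0.001]
 [-0.    -0.001 -1.   ]] 0.1
```

View pics/t0.png

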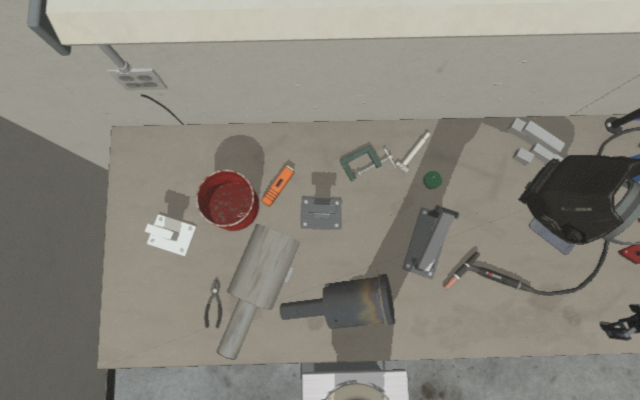

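View pics/s0.png

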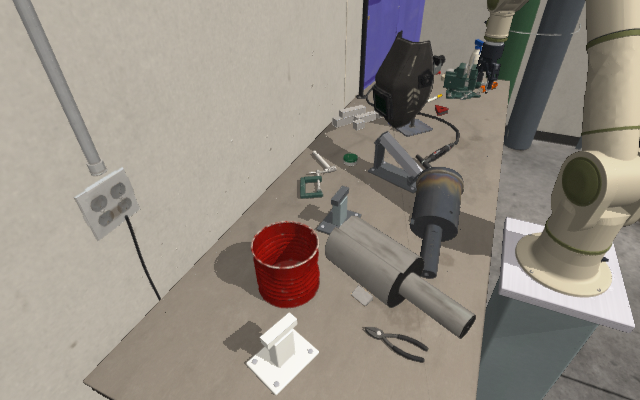

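The top view shows the tube on its rack at about (430,240), with its upper end near (443,212). There are two stand shapes: grey at (321,212) and white at (170,235). The task rules out white, so the grey one is meant. Bystanders are the clamp (360,160), tin (432,180) and lamp (278,185). I'll confirm with an enlarged crop.

```bash
python3 - <<'E'
import cv2,numpy as np
t=cv2.imread("pics/t0.png");s=cv2.imread("pics/s0.png")
r=lambda im,x,y,w,h:cv2.resize(im[y:y+h,x:x+w],(400,300),interpolation=cv2.INTER_CUBIC)
cv2.imwrite("pics/c0.png",np.vstack([np.hstack([r(t,385,195,100,75+12),r(t,280,170,80,60+8)]),np.hstack([r(s,355,120,100,75),r(s,300,175,80,60)])]))
E
```

```text
(no output)
```

View pics/c0.png

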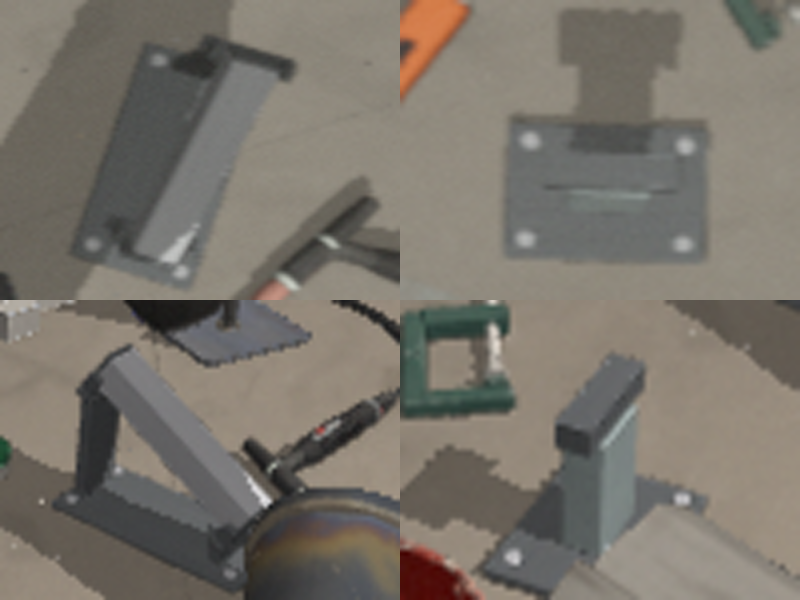

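The grey stand has a grey post and a steel ridge running along image x. The tube lies in the dark rack, lower end towards the robot. I'll compute their positions from the corners.

```bash
python3 - <<'E'
from h import *
g=lambda l,z:[onz("top",u,v,z)[:2].round(4) for u,v in l]
s=g([(301.6,196.8),(341.6,196.8),(341.6,229),(300.6,228.3)],.01)
print("stand",s,np.mean(s,0),[np.linalg.norm(s[i]-s[i-1]).round(3) for i in range(4)])
r=g([(422,207.5),(403,269),(432.5,278.5)],.008)
print("rack",r,(r[0]+r[2])/2,np.linalg.norm(r[0]-r[1]),np.linalg.norm(r[1]-r[2]),np.degrees(np.arctan2(*(r[0]-r[1])[::-1])))
c=np.append((r[0]+r[2])/2,0.095); y=np.arctan2(*(r[0]-r[1])[::-1])
ax=np.array([np.cos(y)*.866,np.sin(y)*.866,.5]);n=np.array([-np.cos(y)*.5,-np.sin(y)*.5,.866])
sd=np.array([-np.sin(y),np.cos(y),0])
for n_ in("top","side"):
  print(n_,"pred upper-face corners",[proj(n_,c+ax*a+n*.018+sd*b).round(1) for a,b in((.1,.018),(.1,-.018),(-.1,-.018),(-.1,.018))])
m=np.append(np.mean(s,0),.12)
print("ridge side",[proj("side",m+[a,b,0]).round(1) for a,b in((.012,.04),(.012,-.04),(-.012,-.04),(-.012,.04))])
# blobs
t=cv2.imread("pics/t0.png");h=cv2.cvtColor(t,cv2.COLOR_BGR2HSV)
for nm,u,v,z in(("tin",432,180,.028),("clamp",361,161,.02),("lamp",278,186,.03),("torchtip",283,311,.1),("canRight",385,300,.1)):
  print(nm,onz("top",u,v,z).round(3))
E
```

```text
stand [array([0.6923, 0.1478]), array([0.6889, 0.0186]), array([0.5847, 0.0228]), array([0.5905, 0.1533])] [0.6391   0.085625] [np.float64(0.102), np.float64(0.129), np.float64(0.104), np.float64(0.131)]
rack [array([ 0.6474, -0.2394]), array([ 0.4538, -0.1653]), array([ 0.422 , -0.2559])] [ 0.5347  -0.24765] 0.20729633378330645 0.09601874816930286 -20.94424398498352
top pred upper-face corners [array([443.9, 211. ]), array([456. , 215.2]), array([428.7, 273.3]), array([417.3, 269.3])]
side pred upper-face corners [array([381.5, 133.8]), array([387.5, 130.5]), array([424.1, 171.3]), array([418.5, 175.3])]
ridge side [array([330.7, 199.5]), array([340.7, 185.2]), array([347.9, 187. ]), array([338.3, 201.5])]
tin [ 0.733 -0.272  0.028]
clamp [ 0.804 -0.048  0.02 ]
lamp [0.726 0.222 0.03 ]
torchtip [0.345 0.208 0.1  ]
canRight [ 0.367 -0.087  0.1  ]
```

```bash
python3 -m inch '[[[0,0,0,9.5],[0,0,0,9.5],[0,0,0,9.5],[0,0,0,9.4],[0,0,0,9.4],[0.007,-0.0565,0,0],[0.007,-0.0565,0,0],[0.007,-0.0565,0,0],[0.007,-0.0565,0,0],[0.007,-0.0565,0,0],[0.007,-0.0565,0,0],[0.007,-0.0565,0,0],[0.007,-0.0565,0,0],[0,0,0,0],[0,0,0,0]]]' 0.07
python3 - <<'E'
from h import *
o=robot.get_obs();print(o["tcp_pos"],R.from_rotvec(o["orientation"]).as_matrix().round(3),o["ft_force"],o["ft_torque"])
P=K("wrist")
shot("wrist","w1.png")
np.save("w1.npy",np.array([P[0]["view"]]));
c=np.array([.5347,-.24765,.095]);y=np.radians(-20.94)
ax=np.array([np.cos(y)*.866,np.sin(y)*.866,.5]);n=np.array([-np.cos(y)*.5,-np.sin(y)*.5,.866]);sd=np.array([-np.sin(y),np.cos(y),0])
print([proj("wrist",c+ax*a+n*.018+sd*b,P).round(1) for a,b in((.1,.018),(.1,-.018),(-.1,-.018),(-.1,.018))])
E
```

```text
time_s: 1.98
tcp_pos: [0.5351, -0.2484, 0.2248]
orientation: [3.089, -0.572, -0.001]
ft_force: [-0.7, -0.4, 0.3]
width: 0.07
gripper_force: 0.0
[ 0.53505842 -0.24838583  0.22475176] [[ 0.934 -0.358 -0.001]
 [-0.358 -0.934 -0.   ]
 [-0.001  0.001 -1.   ]] [-0.70332516 -0.39081871  0.25197015] [-3.21904040e-03 -7.04293695e-05 -6.17012871e-02]
[array([288.5,  86.1]), array([348.7,  86.1]), array([336.1, 264.9]), array([301.1, 264.9])]
```

View pics/w1.png

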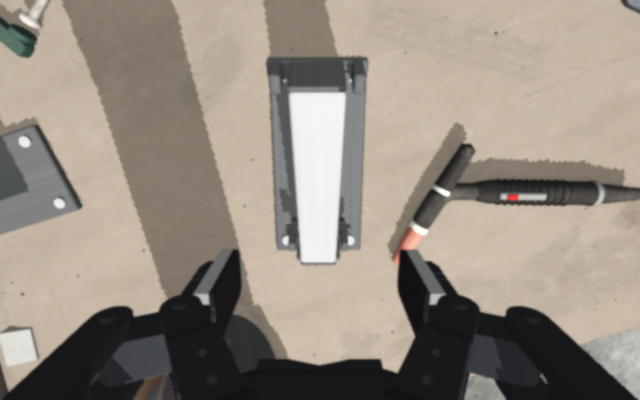

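The wrist view shows the tube's upper face from (290,90)–(346,90) down to (301,264)–(336,264), within 2 px of the prediction. I'll descend and grip.

```bash
python3 -m inch '[[[0,0,0.031,0],[0,0,0.031,0],[0,0,0.031,0],[0,0,0.019,0],[0,0,0.010,0],[0,0,0,0],[0,0,0,0]]]' 0.07 && python3 -m inch '[[[0,0,0,0],[0,0,0,0],[0,0,0,0],[0,0,0,0],[0,0,0,0],[0,0,0,0]]]' 0 110
python3 -c "
from h import *
o=robot.get_obs();print(o['ft_force'],o['ft_torque'])"
```

```text
time_s: 2.9
tcp_pos: [0.5356, -0.2488, 0.1037]
orientation: [3.088, -0.574, 0.002]
ft_force: [0.8, 0.1, 0.3]
width: 0.0702
gripper_force: 0.0
time_s: 3.65
tcp_pos: [0.5357, -0.2481, 0.1042]
orientation: [-3.089, 0.573, -0.002]
ft_force: [-2.8, 1.8, 11.6]
width: 0.0319
gripper_force: 108.3
[-2.78088445  1.84832118 11.64940512] [0.27982202 0.55345344 0.00884176]
```

```bash
python3 -m inch '[[[0,0,-0.01,0],[0,0,-0.02,0],[0,0,-0.03,0],[0,0,-0.03,0],[0,0,-0.02,0],[0,0,-0.01,0],[0,0,0,0],[0,0,0,0],[0,0,0,0],[0,0,0,0]]]'
python3 - <<'E'
from h import *
o=robot.get_obs();print(o['ft_force'],o['ft_torque'],R.from_rotvec(o["orientation"]).as_matrix().T@o['ft_torque'])
a=shot("wrist","w2.png");b=shot("side","s2.png")
cv2.imwrite("pics/c2.png",cv2.cvtColor(np.hstack([a[::2,::2],cv2.resize(b[60:185,300:500],(320,200))]),cv2.COLOR_RGB2BGR))
E
```

```text
time_s: 4.9
tcp_pos: [0.5352, -0.2481, 0.2224]
orientation: [-3.089, 0.573, 0.002]
ft_force: [0.8, -0.1, -7.8]
width: 0.0313
gripper_force: 110.1
[ 0.78329586 -0.13774316 -7.79985267] [-0.12430499 -0.3187263   0.04966951] [-0.00178098  0.34211007 -0.04962631]
```

View pics/c2.png

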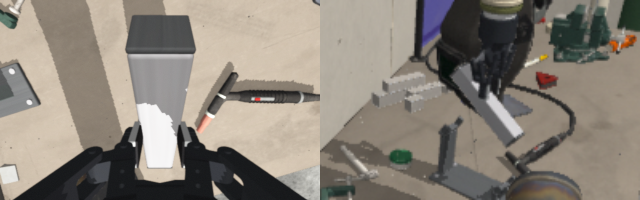

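The tube is held firmly and has left the rack. It weighs 7.8 N, and the moment puts its weight about 44 mm towards the lower end. I'll take it to the free bench area and lay it flat there to regrip.

```bash
python3 -m inch '[[[0,-0.02,0,0],[0,-0.045,0,0],[0,-0.055,0,0],[0,-0.045,0,0],[0,-0.02,0,0],[0,0,0.01,-9.5],[0,0,0.03,-9.5],[0,0,0.03,0],[0,0,0.02,0],[0,0,0.01,0],[0,0,0,0],[0,0,0,0]]]'
python3 - <<'E'
from h import *
o=robot.get_obs();print(o['ft_force'],o['ft_torque'],R.from_rotvec(o["orientation"]).as_matrix().T@o['ft_torque'])
b=shot("side","s3.png")
cv2.imwrite("pics/c3.png",cv2.cvtColor(cv2.resize(b[100:250,280:480],(640,480)),cv2.COLOR_RGB2BGR))
E
```

```text
time_s: 6.5
tcp_pos: [0.6023, -0.0755, 0.1238]
orientation: [3.141, -0.055, 0.002]
ft_force: [0.7, -0.6, -8.0]
width: 0.0317
gripper_force: 110.7
[ 0.72729898 -0.56328975 -8.02724928] [ 0.05211264 -0.3323024  -0.04869254] [0.06372191 0.33025583 0.04880758]
```

View pics/c3.png

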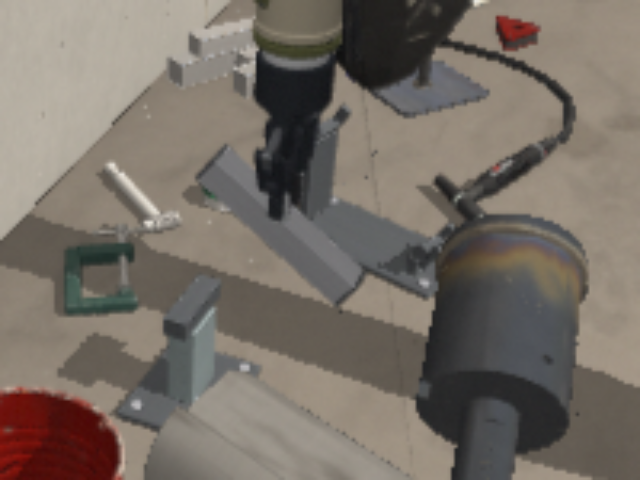

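```bash
python3 -m inch '[[[0,0,0.02,0],[0,0,0.015,0],[0,0,0.005,0],[0,0,0,0]]]' && python3 -m inch '[[[0,0,0.005,0],[0,0,0.005,0],[0,0,0.005,0],[0,0,0.005,0],[0,0,0.005,0],[0,0,0.005,0],[0,0,0,0]]]' - 50
```

```text
time_s: 7.05
tcp_pos: [0.6017, -0.0755, 0.0828]
orientation: [3.141, -0.055, -0.001]
ft_force: [-0.1, -0.4, -8.4]
width: 0.0314
gripper_force: 110.5
time_s: 7.92
tcp_pos: [0.6098, -0.0758, 0.0566]
orientation: [3.14, -0.055, 0.024]
ft_force: [13.0, 0.0, 14.1]
width: 0.0317
gripper_force: 116.6
```

```bash
python3 -m inch '[[[0,0,0,0],[0,0,0,0],[0,0,0.003,0],[0,0,0,0]]]' 0 25
```

```text
time_s: 8.43
tcp_pos: [0.6112, -0.0759, 0.0542]
orientation: [3.14, -0.055, 0.029]
ft_force: [15.6, -0.6, 16.9]
width: 0.0319
gripper_force: 116.8
```

```bash
python3 -m inch '[[[0,0,0,0],[0,0,0,0]]]' 0.034 25
```

```text
time_s: 8.68
tcp_pos: [0.6067, -0.0757, 0.0524]
orientation: [3.141, -0.055, 0.015]
ft_force: [6.2, -0.0, 5.7]
width: 0.0343
gripper_force: 49.5
```

```bash
python3 -m inch '[[[0,0,0.005,0],[0,0,0.005,0],[0,0,0.005,0],[0,0,0.005,0],[0,0,0.004,0],[0,0,0,0]]]' 0.0345 25
python3 - <<'E'
from h import *
b=shot("side","s4.png")
cv2.imwrite("pics/c4.png",cv2.cvtColor(cv2.resize(b[100:250,280:480],(640,480)),cv2.COLOR_RGB2BGR))
E
```

```text
time_s: 9.43
tcp_pos: [0.6046, -0.0756, 0.0271]
orientation: [3.141, -0.055, 0.008]
ft_force: [4.6, -1.1, 0.3]
width: 0.0343
gripper_force: 37.6
```

View pics/c4.png

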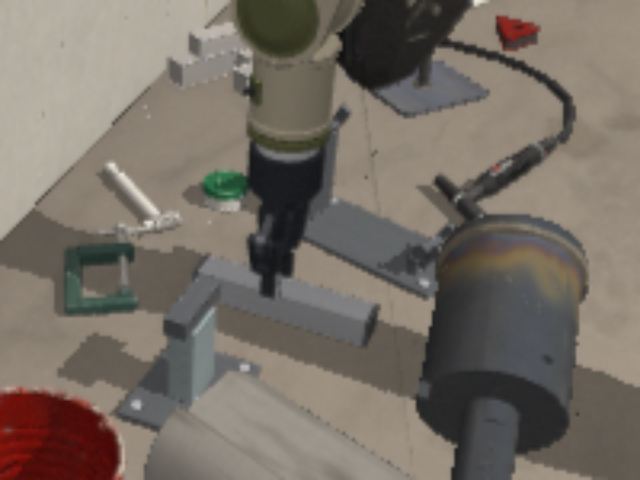

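The tube now lies flat on the bench. I'll open, move 52 mm towards the heavy end (tool −x) and regrip there.

```bash
python3 -m inch '[[[0,0,0,0],[0,0,0,0],[0,0,0,0],[0,0,0,0],[-0.02,0,0,0],[-0.022,0,0,0],[-0.009,0,0,0],[0,0,0,0],[0,0,0,0]]]' 0.065 && python3 -m inch '[[[0,0,0,0],[0,0,0,0],[0,0,0,0],[0,0,0,0],[0,0,0,0],[0,0,0,0]]]' 0 110 && python3 -m inch '[[[0,0,-0.01,0],[0,0,-0.02,0],[0,0,-0.03,0],[0,0,-0.02,0],[0,0,-0.01,0],[0,0,0,0],[0,0,0,0],[0,0,0,0]]]'
python3 - <<'E'
from h import *
T=[];F=[]
for i in range(6):
    o=robot.get_obs();M=R.from_rotvec(o["orientation"]).as_matrix().T;T.append(M@o['ft_torque']);F.append(M@o['ft_force']);im=viewer.read_camera("side")
print(np.mean(T,0),np.std(T,0),np.mean(F,0))
shot("side","s5.png")
E
```

```text
time_s: 10.6
tcp_pos: [0.5519, -0.0737, 0.026]
orientation: [3.141, -0.055, 0.002]
ft_force: [0.3, -0.7, 0.4]
width: 0.0653
gripper_force: 0.0
time_s: 11.35
tcp_pos: [0.5513, -0.0737, 0.0267]
orientation: [-3.141, 0.055, -0.002]
ft_force: [-1.6, -0.3, 10.5]
width: 0.0303
gripper_force: 108.2
time_s: 12.35
tcp_pos: [0.5503, -0.0736, 0.1151]
orientation: [3.141, -0.055, -0.003]
ft_force: [-0.9, 0.2, -7.3]
width: 0.03
gripper_force: 110.1
[0.01792315 0.04986108 0.00394758] [0.02770161 0.01945471 0.02527261] [0.12539097 0.01173219 8.0557135 ]
```

```bash
python3 -m inch '[[[0,0,-0.02,0],[0,0,-0.035,0],[0,0,-0.035,0],[0,0,-0.015,0],[0,0,0,0],[0,0,0,0],[0,0,0,0],[0,0,0,0],[0.008,-0.015,0,0],[0.018,-0.033,0,0],[0.018,-0.033,0,0],[0.018,-0.033,0,0],[0.018,-0.033,0,0],[0.008,-0.015,0,0],[0,0,0,0],[0,0,0,0],[0,0,0,0],[0,0,0,0]]]'
python3 - <<'E'
from h import *
T=[];F=[]
for i in range(16):
    o=robot.get_obs();M=R.from_rotvec(o["orientation"]).as_matrix().T;T.append(M@o['ft_torque']);F.append(M@o['ft_force']);im=viewer.read_camera("side")
print(np.mean(T,0),np.std(T,0)/4,np.mean(F,0),o["tcp_pos"])
b=shot("side","s6.png");w=shot("wrist","w6.png")
cv2.imwrite("pics/c6.png",cv2.cvtColor(np.hstack([cv2.resize(b[100:250,260:440],(480,400)),w[::2,::2].repeat(1,0) if 0 else cv2.resize(w,(320,400))]),cv2.COLOR_RGB2BGR))
E
```

```text
time_s: 14.95
tcp_pos: [0.6443, 0.0842, 0.2212]
orientation: [3.141, -0.057, 0.0]
ft_force: [-0.1, -0.6, -7.9]
width: 0.0303
gripper_force: 110.7
[-0.00379669  0.03754412 -0.00984357] [0.00921911 0.00976128 0.00817485] [-0.01969374 -0.10926025  7.97868513] [0.64442223 0.08516582 0.22095278]
```

View pics/c6.png

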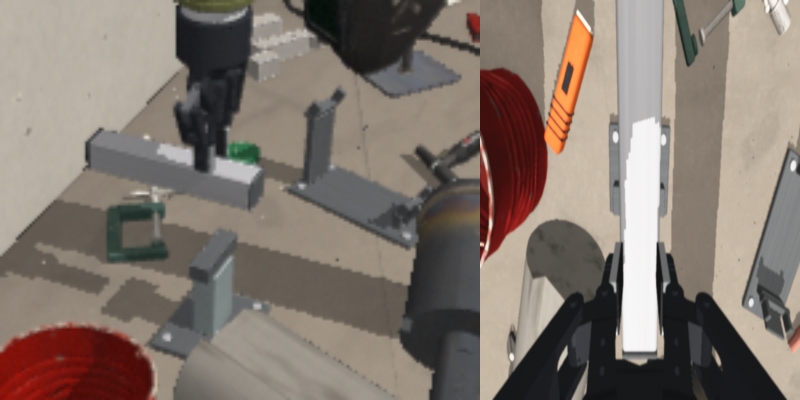

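The side view shows the tube held level above the grey stand. The wrist view gives the stand base corners, so I'll use them to cross-check the ridge position.

```bash
python3 - <<'E'
from h import *
P=K("wrist")
l=[(262,116),(380,116),(378,213),(262,213)]
s=[onz("wrist",u,v,.01,P)[:2].round(4) for u,v in l];print(s,np.mean(s,0))
print("pred",[proj("wrist",[.6391+a,.0856+b,.01],P).round(1) for a,b in((.05,.065),(.05,-.065),(-.05,-.065),(-.05,.065))])
w=cv2.imread("pics/w6.png");cv2.imwrite("pics/c7.png",cv2.resize(w[90:270,220:420],(800,600*720//600))[:600])
E
```

```text
[array([0.6971, 0.143 ]), array([0.6928, 0.0208]), array([0.5861, 0.0211]), array([0.5907, 0.1518])] [0.641675 0.084175]
pred [array([255.3, 124.1]), array([380.1, 119.7]), array([378.5, 210.5]), array([263.2, 214.3])]
```

View pics/c7.png

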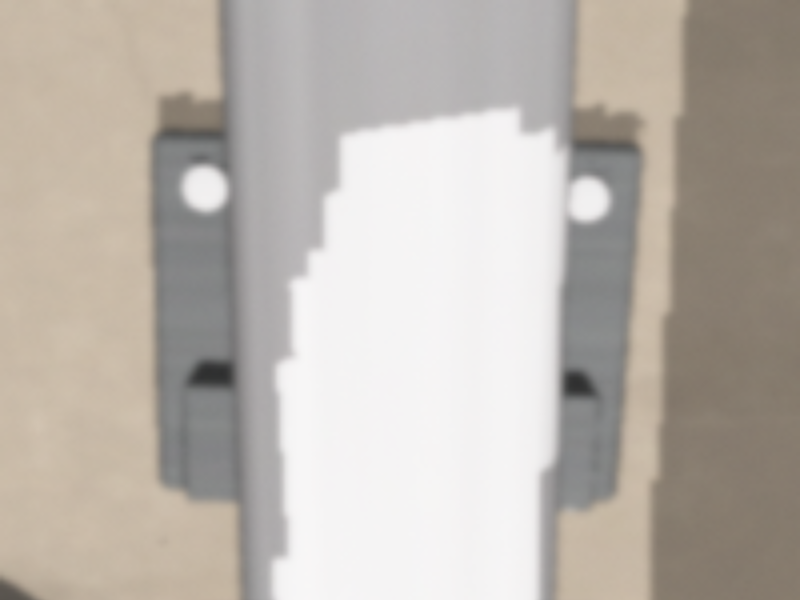

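```bash
python3 - <<'E'
from h import *
P=K("wrist")
for l,z in(([(258.7,123.2),(380,125.7),(374.2,213.7),(260.5,211.7)],.01),([(266.5,186.3),(369,188.7),(367.5,216.7),(267.5,214.3)],.12)):
  s=[onz("wrist",u,v,z,P)[:2].round(4) for u,v in l];print(s,np.mean(s,0),[np.linalg.norm(s[i]-s[i-1]).round(3) for i in range(4)])
print(robot.get_obs()["tcp_pos"])
E
```

```text
[array([0.6899, 0.147 ]), array([0.683 , 0.0206]), array([0.5854, 0.0254]), array([0.5923, 0.1534])] [0.63765 0.0866 ] [np.float64(0.098), np.float64(0.127), np.float64(0.098), np.float64(0.128)]
[array([0.6509, 0.1258]), array([0.6463, 0.0475]), array([0.6235, 0.0484]), array([0.6282, 0.1268])] [0.637225 0.087125] [np.float64(0.023), np.float64(0.078), np.float64(0.023), np.float64(0.079)]
[0.64441751 0.0851491  0.22095668]
```

Ridge middle is at (0.6375, 0.087), with measured sizes matching those given. I'll nudge −2 mm, lower above the ridge, then touch down gently.

```bash
python3 -m inch '[[[-0.002,-0.001,0.01,0],[0,0,0.02,0],[0,0,0.018,0],[0,0,0.008,0],[0,0,0,0],[0,0,0,0],[0,0,0.006,0],[0,0,0.004,0],[0,0,0.002,0],[0,0,0,0],[0,0,0,0]]]'
```

```text
time_s: 17.23
tcp_pos: [0.6426, 0.0862, 0.153]
orientation: [-3.141, 0.055, -0.0]
ft_force: [0.1, -0.5, -7.5]
width: 0.03
gripper_force: 110.7
```

```bash
python3 -m inch '[[[0,0,0.002,0],[0,0,0,0],[0,0,0.001,0],[0,0,0,0],[0,0,0,0]]]'; python3 -c "
from h import *
o=robot.get_obs();print(o['ft_torque'])"
```

```text
time_s: 17.85
tcp_pos: [0.6425, 0.0862, 0.15]
orientation: [3.141, -0.055, -0.0]
ft_force: [0.0, 0.7, -7.4]
width: 0.0301
gripper_force: 110.7
[ 0.02285213 -0.03343807 -0.00415331]
```

```bash
python3 -m inch '[[[0,0,0.002,0],[0,0,0,0],[0,0,0.001,0],[0,0,0,0],[0,0,0,0]]]'; python3 -m inch '[[[0,0,0.001,0],[0,0,0,0],[0,0,0.001,0],[0,0,0,0]]]'; python3 -c "
from h import *
o=robot.get_obs();print(o['ft_torque'])"
```

```text
time_s: 18.48
tcp_pos: [0.6426, 0.0862, 0.1471]
orientation: [-3.141, 0.055, -0.001]
ft_force: [0.7, 0.5, -5.4]
width: 0.03
gripper_force: 111.2
time_s: 18.98
tcp_pos: [0.6431, 0.0862, 0.1468]
orientation: [-3.141, 0.055, -0.003]
ft_force: [-4.1, -1.0, 13.5]
width: 0.0302
gripper_force: 116.0
[-0.21374793  0.89069898  0.02214516]
```

```bash
python3 -m inch '[[[0,0,0,0],[0,0,0,0],[0,0,0,0]]]' 0.0335; python3 - <<'E'
from h import *
o=robot.get_obs();print(o['ft_torque'])
b=shot("side","s8.png");w=shot("wrist","w8.png")
cv2.imwrite("pics/c8.png",cv2.cvtColor(np.hstack([cv2.resize(b[120:270,260:440],(480,400)),cv2.resize(w,(320,400))]),cv2.COLOR_RGB2BGR))
E
```

```text
time_s: 19.35
tcp_pos: [0.6431, 0.0862, 0.1462]
orientation: [-3.141, 0.055, -0.003]
ft_force: [-2.1, -0.8, 8.9]
width: 0.0335
gripper_force: 45.4
[-0.15126849  0.57231301  0.01882382]
```

View pics/c8.png

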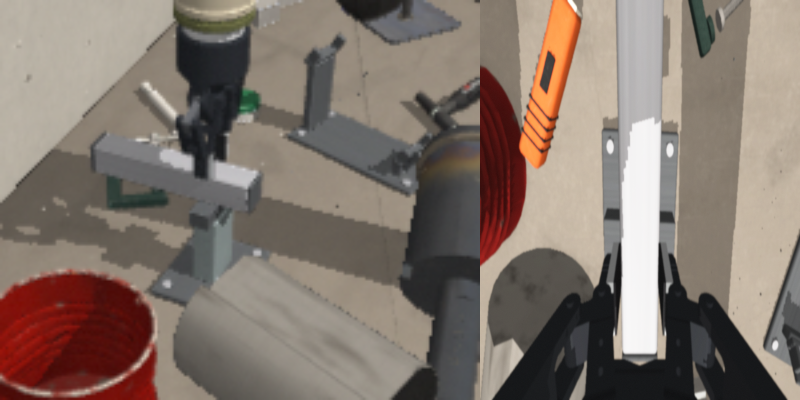

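The side view shows the tube level on the ridge. I'll loosen slowly and track both tube ends in the side camera by template matching.

```bash
cat > track.py <<'E'
from h import *
a=cv2.cvtColor(cv2.imread("pics/s8.png"),cv2.COLOR_BGR2RGB);b=viewer.read_camera("side")
for n,(u,v) in dict(far=(298,177),near=(353,190)).items():
    t=a[v-9:v+10,u-6:u+7];m=cv2.matchTemplate(cv2.resize(b[v-24:v+25,u-21:u+22],None,fx=4,fy=4,interpolation=2),cv2.resize(t,None,fx=4,fy=4,interpolation=2),cv2.TM_CCOEFF_NORMED)
    _,s,_,l=cv2.minMaxLoc(m);print(n,(l[0]/4-15,l[1]/4-15),round(s,3))
o=robot.get_obs();print(o["ft_force"].round(2) if hasattr(o["ft_force"],"round") else o["ft_force"],o["ft_torque"])
E
python3 -m inch '[[[0,0,0,0],[0,0,0,0],[0,0,0,0]]]' 0.0355; python3 track.py;python3 -m inch '[[[0,0,0,0],[0,0,0,0],[0,0,0,0]]]' 0.038; python3 track.py
```

```text
time_s: 19.82
tcp_pos: [0.6431, 0.0862, 0.1459]
orientation: [-3.141, 0.055, -0.003]
ft_force: [-2.1, -0.2, 6.6]
width: 0.0355
gripper_force: 9.5
far (0.0, 0.0) 0.996
near (0.0, 0.0) 1.0
[-1.75 -0.55  7.22] [-0.11130242  0.40433615  0.03230958]
time_s: 20.25
tcp_pos: [0.6424, 0.0862, 0.1448]
orientation: [3.141, -0.055, -0.0]
ft_force: [0.3, -0.1, -0.6]
width: 0.0379
gripper_force: 0.0
far (0.0, 0.0) 0.995
near (0.0, 0.0) 0.999
[0.14 0.12 0.1 ] [-0.00536827  0.01796813 -0.0288402 ]
```

Released, and the tube has not moved. I'll open wider and retreat straight up.

```bash
python3 -m inch '[[[0,0,0,0],[0,0,0,0],[0,0,0,0],[0,0,0,0],[0,0,-0.01,0],[0,0,-0.03,0],[0,0,-0.04,0],[0,0,-0.04,0],[0,0,-0.02,0],[0,0,0,0],[0,0,0,0],[0,0,0,0],[0,0,0,0]]]' 0.065; python3 track.py; python3 - <<'E'
from h import *
b=viewer.read_camera("side")
# tube upper-left edge line slope vs predicted for a level tube at y=.105,z=.156
d=lambda tilt:[proj("side",[.643+a*np.cos(tilt),.087+.018-a*.05,.156+a*np.sin(tilt)]).round(1) for a in(-.047,.153)]
for t in(-4,0,4):print(t,d(np.radians(t)))
t=cv2.Canny(b,60,150)[150:210,285:365]
for l in (cv2.HoughLinesP(t,1,np.pi/360,20,minLineLength=30,maxLineGap=5)): print((l[0]+[285,150,285,150]))
E
```

```text
time_s: 21.92
tcp_pos: [0.6422, 0.0862, 0.2841]
orientation: [3.141, -0.055, -0.002]
ft_force: [0.4, -0.6, -0.1]
width: 0.0649
gripper_force: 0.0
far (-0.25, 0.0) 0.807
near (0.0, 0.0) 0.993
[-0.04  0.07 -0.65] [-0.0069792   0.03302531  0.0349389 ]
-4 [array([350.8, 189.6]), array([291.2, 176.9])]
0 [array([350.8, 190.6]), array([290.9, 174. ])]
4 [array([350.7, 191.5]), array([290.8, 171.1])]
[306 170 356 184]
[287 174 352 190]
[293 183 334 194]
```

The tube's edges have the slope of a level tube, it is still, and the hand is clear. Handing in.

```bash
python3 -c "
from h import *
print(robot.finish_job())"
```

```text
the job is handed in; nothing more can be done
None
```

The tube is lying across the grey stand's ridge, level within camera accuracy and still after release. The job was handed in at about 22 s of the 61 s; no verdict came back, and I did not re-measure the clamp, tin and lamp afterwards.

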